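# Set out the pipette-calibration station from two stacks

## Robot

A 6-joint arm with a two-finger parallel gripper is mounted at the origin on the work surface. World frame = base frame: x ahead of the robot, y to its left, z up, the work surface at z = 0. Lengths are in m, angles in rad, forces in N, time in s.
With the tool pointing down it reaches from about 0.375 to 0.975 m from the base axis. Payload 3.8 kg.
Tool frame: the origin (TCP) lies midway between the tips of the shut fingers; the grasp point (between the pads) lies 19 mm behind it; z points along the fingers, y is the direction in which the jaws open and shut (so a half turn about z gives the same grasp; the last joint's range is limited). The gripper opens to 85 mm and grips with 20 to 120 N. Pads are 22 mm wide; open, the fingers measure 114 mm over their backs; the gripper's body (76 mm by 85 mm) begins 54 mm behind the grasp point. The pads swing forward as they close: fully open they stand 13 mm farther back than shut.
Start: joints at [-1.145, 0.264, 1.604, -0, 1.274, -0.037], TCP at [0.301, -0.604, 0.231] pointing down, gripper open.
Joint ranges: [-2.63, 2.63], [-0.94, 2.18], [0.31, 2.57], [-1.31, 4.45], [0, 2.66], [-2.55, 2.55]. Speed limits (rad/s): [2.57, 2.57, 3.14, 3.14, 3.14, 3.14].

## Interface

Orientations are given as a rotation vector (axis times angle).
In Python, from workcell import bot gives the robot as it stands.
- The arm moves only by the shell command python3 -m inch 'ROWS' [FORCE]. ROWS is JSON, a list of rows, each an object of numbers: "dx", "dy", "dz": the shift along the tool's x, y, z in m; "ax", "ay", "az": the turn, a rotation vector about the tool's x, y, z in degrees; "fingers": the opening, from -1 (shut) to 1 (fully open). A call has 1 to 20 rows; each row is the pose to reach, as a shift and turn from the pose measured when the call began, along the tool's axes at that moment; what a row does not reach only later rows make up. A row lasts 1/8 s, in which the tool goes at most 62.5 mm and 10.7 degrees, less where a joint would pass 70% of its speed; a pose out of reach is approached as far as the arm can. A call with a gripper value outside its range is refused whole. The fingers move at their own pace and stop on an object; FORCE is the grip in N (left out, the last holds). Time passes only in rows, so rows that repeat a pose let the fingers close. It gives the time, the measured TCP pose, the force and the opening at its end, in the units of the state.
- bot.read_state(): the state, without advancing time (a new reading comes with each control period).
- bot.read_camera(name): name is "scene" or "top" or "wrist"; returns (picture, depth): 420x560x3 uint8, blue, green, red; 420x560 float32, m along the optical axis (not along the pixel's ray), 0 where there is no reading.
- bot.get_calibration(name): a dict with "intrinsics" (3x3 intrinsics, pixels), "distortion" ([k1, k2, p1, p2, k3] as OpenCV has them; the pictures are not rectified), "view" (4x4, takes a point from world to camera coordinates). Camera axes: x right, y down, z forward; pixel columns grow to the right and rows downward; lengths in m; the calibration is good to about 2 mm. A picture is of the moment at which its call begins: read the wrist's pose just before it. get_calibration takes no time and is no camera call; for the wrist camera it gives the pose at the moment of the call.
- bot.finish_job(): hands the job in, once; it reports no verdict.
Trained networks look in the newest picture that a camera, given by its name, has taken for a name from the list of things; names that differ only in an ending like _2 or _b are one class to them, and where a whole thing is asked for, a point or a joint stands for the part that bears it (a point fixed in the world has none). Each returns a list of dicts, best first, with "p" (0 to 1); they miss things now and then, are a little off and sometimes report something else, mostly with a low value. They report only what shows in the picture. A call takes as long as a camera call. They do not tell look-alikes from the thing itself.
- bot.masks_of(camera, thing): "region" (420x560 bool, what is visible of it) and "box" ([left, top, right, bottom] in pixels, round what is visible of it).
The state is a dict: "time": time; "q": joint angles; "joint_vel": joint speeds; "joint_torque": joint torques, N m; "tool_pos": TCP position; "tcp_rot": TCP orientation; "wrist_force": force on the tool from outside, world axes, zero at the start; "torque": the same for the moment, N m; "width": opening from 0.0 (shut) to 1.0 (fully open).
Only numpy, scipy, OpenCV 4.12 (cv2) and the standard library are available. Lean on these libraries where they do the work, as an engineer would, in place of code of your own. Each camera call takes 0.05 s, during which the arm holds its last target. There are 200 camera calls.

## Task

Set out the bench from the two stacks: first stand the red-lidded jar upright in the middle of the balance pan and leave it there, before moving anything else. Then, in any order the stacks allow, put the silver weight case in the white cradle, the blue tip rack in the blue cradle and the yellow tip rack in the yellow cradle, each flat on its plate, centred and square between the end stops. Never tip the jar over, and leave the glass beaker and the pipette lying on the bench where they are.

Things in the scene. Friction and masses are not known exactly. Their poses are not given: they have to be found in the camera images.
- jar_centre (a point): small round sample jar, glass with a red screw lid: 50 mm in diameter at the lid (glass 47 mm), 50 mm high, lid 16 mm high, about 0.12 kg. The point is its centre, half-way up (25 mm); z is up. At the start it stands on top of one of the two tip racks.
- case_centre (a point): silver weight case with black corners and two latches: 50 (x) x 80 (y) x 46 mm (z), about 0.35 kg, rigid and shut. The point is its centre, half-way up (23 mm). x runs across its short side (grip it there), y along its long side, z up. At the start it lies on top of the other tip rack. It may go into the cradle either way round.
- blue_rack_centre (a point): blue pipette-tip rack, a solid box with a 4 by 7 grid of pale tip mouths on its flat top, white foot: 66 (x) x 112 (y) x 48 mm (z), about 0.16 kg. The point is its centre, half-way up (24 mm). x runs across its short side (grip it there), y along its long side, z up. At the start it stands on the bench and carries either the jar or the weight case on its top. It may go into the cradle either way round.
- yellow_rack_centre (a point): yellow pipette-tip rack, a solid box with a 4 by 7 grid of pale tip mouths on its flat top, white foot: 66 (x) x 112 (y) x 48 mm (z), about 0.16 kg. The point is its centre, half-way up (24 mm). x runs across its short side (grip it there), y along its long side, z up. At the start it stands on the bench and carries either the jar or the weight case on its top. It may go into the cradle either way round.
- pan (a point): round steel pan of the compact white balance (body 175 x 160 mm, 44 mm high, fixed to the bench): 110 mm in diameter, flat, fixed. The point is the middle of the pan's upper face, 58 mm above the bench; z up. The pan centre lies 28 mm from the middle of the balance along the point's x, on the side away from the display.
- blue_cradle_seat (a point): blue cradle, fixed to the bench: a plate 90 (x) x 142 mm (y), 4 mm thick, with an upright end stop at each end of its long (y) axis, 6 mm thick and 26 mm high above the bench, inner faces 130 mm apart, so the blue rack has 9 mm to spare at each end; open on both long sides. The point is the middle of the plate's upper face, 4 mm above the bench; x across, y from stop to stop, z up.
- yellow_cradle_seat (a point): yellow cradle, fixed to the bench: a plate 90 (x) x 142 mm (y), 4 mm thick, with an upright end stop at each end of its long (y) axis, 6 mm thick and 26 mm high above the bench, inner faces 130 mm apart, so the yellow rack has 9 mm to spare at each end; open on both long sides. The point is the middle of the plate's upper face, 4 mm above the bench; x across, y from stop to stop, z up.
- white_cradle_seat (a point): white cradle, fixed to the bench: a plate 74 (x) x 110 mm (y), 4 mm thick, with an upright end stop at each end of its long (y) axis, 6 mm thick and 26 mm high above the bench, inner faces 98 mm apart, so the weight case has 9 mm to spare at each end; open on both long sides. The point is the middle of the plate's upper face, 4 mm above the bench; x across, y from stop to stop, z up.
- beaker_centre (a point): small empty glass beaker, 43 mm in diameter, 55 mm high, standing on the bench; to be left alone. The point is its centre, half-way up; z up.
- pipette_middle (a point): hand pipette lying on the bench, about 255 mm long, up to 30 mm wide and 32 mm high, its white tip pointing along its x; to be left alone. The point is 16 mm above the bench, in its thick part, about 160 mm from the tip's end and 95 mm from the red button's end.
There are look-alikes about, which are no part of the job. What is shaped like the part that bears yellow_rack_centre but purple or turquoise is not meant.

How it is judged:
On the way:
1. the jar stands upright in the middle of the balance pan (horizontal distance between jar_centre and pan below 0.015 m and z of jar_centre in the frame of pan between 0.02 and 0.03 m and angle between jar_centre's own z axis and vertical below 0.07 rad and linear speed of jar below 0.02 m/s and angular speed of jar below 0.2 rad/s and contact force between the fingers and jar below 0.1 N), for 0.2 s.
At the end, for the whole second after the job is handed in: Jar upright on the balance pan within 15 mm of its centre; weight case in the white cradle, blue rack in the blue, yellow rack in the yellow, each flat on the plate, within 13 mm of its middle along and across and 0.2 rad of square; all at rest (horizontal distance between jar_centre and pan below 0.015 m and z of jar_centre in the frame of pan between 0.02 and 0.03 m and angle between each of jar_centre, case_centre, blue_rack_centre, yellow_rack_centre's own z axis and vertical below 0.07 rad and linear speed of each of jar, weight_case, blue_rack, yellow_rack below 0.02 m/s and angular speed of each of jar, weight_case, blue_rack, yellow_rack below 0.2 rad/s and x of case_centre in the frame of white_cradle_seat between -0.013 and 0.013 m and y of case_centre in the frame of white_cradle_seat between -0.013 and 0.013 m and z of case_centre in the frame of white_cradle_seat below 0.027 m and angle between the y axis of case_centre and the y axis of white_cradle_seat, either way round below 0.2 rad and x of blue_rack_centre in the frame of blue_cradle_seat between -0.013 and 0.013 m and y of blue_rack_centre in the frame of blue_cradle_seat between -0.013 and 0.013 m and z of blue_rack_centre in the frame of blue_cradle_seat below 0.028 m and angle between the y axis of blue_rack_centre and the y axis of blue_cradle_seat, either way round below 0.2 rad and x of yellow_rack_centre in the frame of yellow_cradle_seat between -0.013 and 0.013 m and y of yellow_rack_centre in the frame of yellow_cradle_seat between -0.013 and 0.013 m and z of yellow_rack_centre in the frame of yellow_cradle_seat below 0.028 m and angle between the y axis of yellow_rack_centre and the y axis of yellow_cradle_seat, either way round below 0.2 rad); the robot touches nothing.
It fails at once if the weight case or a tip rack is moved (over 40 mm) while the jar is not on the balance pan (distance of any of case_centre, blue_rack_centre, yellow_rack_centre from where it was at the start of the episode above 0.04 m and (horizontal distance between jar_centre and pan above 0.04 m or z of jar_centre in the frame of pan above 0.04 m)).
It fails at once if the jar is tipped over (angle between jar_centre's own z axis and vertical above 0.7 rad).
It fails at once if the beaker or the pipette is moved from its place (over 30 mm) (distance of any of beaker_centre, pipette_middle from where it was at the start of the episode above 0.03 m).
It also fails if it takes over 112 s, if anything falls off the work surface, if the arm or the gripper's body presses on something with over 40 N, if the wrist force passes 120 N, or if a joint passes its speed limit or range.

## Working session

There is one attempt and no reset: what is moved stays moved. The work goes in short steps, Python scripts to look and compute and a shell command to move; the robot and the scene stay as the last step left them, time stands still between calls to the robot, and variables do not carry over. Pictures are saved under pics/ and viewed, about 12 in all and at most 16, crops included, and the job is handed in when it is done.

```bash
ls; mkdir -p pics
python3 - <<'E'
from workcell import bot
import cv2
s=bot.read_state();print({k:s[k] for k in('time','tool_pos','tcp_rot','width')})
for n in('top','scene'):
    p,d=bot.read_camera(n);cv2.imwrite(f'pics/{n}0.png',p)
    print(n,bot.get_calibration(n))
E
```

```text
pics
{'time': 0.0, 'tool_pos': array([ 0.30105934, -0.6033115 ,  0.22996738]), 'tcp_rot': array([-3.05570270e+00, -7.20023548e-01,  6.58089122e-04]), 'width': 0.9991758105900993}
top {'intrinsics': array([[407.96976999,   0.        , 282.38394566],
       [  0.        , 407.96976999, 211.04673224],
       [  0.        ,   0.        ,   1.        ]]), 'distortion': array([-0.11396473,  0.        ,  0.        ,  0.        ,  0.        ]), 'view': array([[ 0.00484092, -0.99992812, -0.01096904,  0.0946399 ],
       [-0.99117592, -0.00334493, -0.13251077,  0.47905318],
       [ 0.13246456,  0.01151372, -0.99112087,  1.05516715],
       [ 0.        ,  0.        ,  0.        ,  1.        ]])}
scene {'intrinsics': array([[528.84158595,   0.        , 285.9923961 ],
       [  0.        , 528.84158595, 213.19114089],
       [  0.        ,   0.        ,   1.        ]]), 'distortion': array([-0.02653072,  0.        ,  0.        ,  0.        ,  0.        ]), 'view': array([[-0.29210576,  0.9563038 , -0.01254053,  0.04672198],
       [ 0.52280383,  0.14868462, -0.83938611, -0.18707242],
       [-0.80084354, -0.25174575, -0.54339092,  1.94139101],
       [ 0.        ,  0.        ,  0.        ,  1.        ]])}
```

View pics/top0.png

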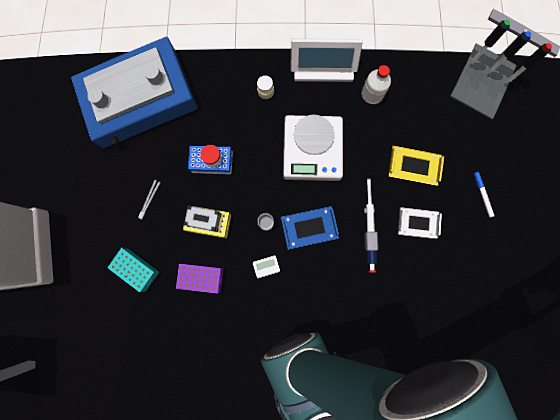

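View pics/scene0.png

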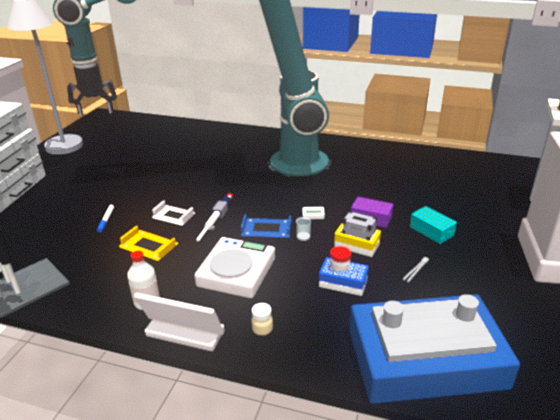

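The top picture shows the jar on the blue rack (210,156), the case on the yellow rack (207,220), the pan (314,134), and the cradles: blue (310,228), yellow (416,165), white (420,222). The beaker is at (266,221) and the pipette at (371,230). The purple and turquoise racks at (200,278) and (132,270) are look-alikes. The scene picture agrees.

```bash
cat > h.py <<'E'
from workcell import bot
import cv2, numpy as np
from scipy.spatial.transform import Rotation as R
def cloud(cam,d=None,cal=None):
    if d is None:
        cal=bot.get_calibration(cam); p,d=bot.read_camera(cam)
    K,D,V=cal['intrinsics'],cal['distortion'],cal['view']
    v,u=np.mgrid[0:420,0:560]
    n=cv2.undistortPoints(np.stack([u,v],-1).reshape(-1,1,2).astype(float),K,D).reshape(420,560,2)
    P=np.dstack([n[...,0]*d,n[...,1]*d,d])
    W=(P-V[:3,3])@V[:3,:3]
    W[d==0]=np.nan
    return p,W
def rect(W,m,zlo,zhi):
    Q=W[m]; Q=Q[(Q[:,2]>zlo)&(Q[:,2]<zhi)]
    if len(Q)<8: return None
    (c,s,a)=cv2.minAreaRect((Q[:,:2]*1000).astype(np.float32))
    if s[0]<s[1]: s=s[::-1]; a+=90   # a = direction of long side, deg in world
    a=(a+90)%180-90
    return 'c',np.round(c,1),'size',np.round(s,1),'long-dir',round(a,1),'z',round(np.median(Q[:,2])*1000,1),'n',len(Q)
def see(cam,things):
    p,W=cloud(cam)
    for t,zl,zh in things:
        for r in bot.masks_of(cam,t)[:2]:
            m=cv2.erode(r['region'].astype(np.uint8),np.ones((1,1)))>0
            print(t,round(r['p'],2),np.round(r['box']),rect(W,m,zl,zh))
    return p,W
E
python3 - <<'E'
from h import *
see('top',[('jar_centre',.085,.12),('case_centre',.08,.11),('blue_rack_centre',.038,.06),('yellow_rack_centre',.038,.06),('pan',.05,.07),('blue_cradle_seat',-.01,.04),('yellow_cradle_seat',-.01,.04),('white_cradle_seat',-.01,.04),('beaker_centre',-.01,.07),('pipette_middle',-.01,.05)])
print(bot.read_state()['time'], bot.get_calibration('wrist'))
E
```

```text
jar_centre 0.72 [202. 143. 223. 170.] ('c', array([617.3, 284.2]), 'size', array([49.3, 48.9]), 'long-dir', 86.4, 'z', np.float64(98.4), 'n', 319)
case_centre 0.58 [182. 206. 219. 232.] ('c', array([452.1, 301.1]), 'size', array([80.4, 48.4]), 'long-dir', 80.0, 'z', np.float64(94.8), 'n', 604)
blue_rack_centre 0.76 [190. 147. 231. 172.] ('c', array([619.9, 294.8]), 'size', array([111.,  66.]), 'long-dir', 87.7, 'z', np.float64(48.4), 'n', 624)
yellow_rack_centre 0.69 [104. 247. 159. 288.] ('c', array([318.9, 496.2]), 'size', array([113.1,  66.5]), 'long-dir', 55.6, 'z', np.float64(49.1), 'n', 1043)
yellow_rack_centre 0.67 [188. 211. 231. 234.] ('c', array([449.3, 295.6]), 'size', array([107.3,  63.5]), 'long-dir', 80.6, 'z', np.float64(48.7), 'n', 307)
pan 0.57 [282. 118. 342. 179.] ('c', array([659.1,  13.8]), 'size', array([159.3, 139.9]), 'long-dir', 4.7, 'z', np.float64(58.5), 'n', 1322)
blue_cradle_seat 0.85 [284. 207. 334. 250.] ('c', array([437.4,  21.9]), 'size', array([146.5,  87.8]), 'long-dir', -76.3, 'z', np.float64(5.1), 'n', 1658)
yellow_cradle_seat 0.84 [390. 147. 446.
[... 493 characters left out ...]
8.7]), 'size', array([252.8,  31.5]), 'long-dir', 1.8, 'z', np.float64(26.7), 'n', 704)
0.65 {'intrinsics': array([[341.7130689 ,   0.        , 279.38664918],
       [  0.        , 341.7130689 , 211.46381106],
       [  0.        ,   0.        ,   1.        ]]), 'distortion': array([-0.02245746,  0.        ,  0.        ,  0.        ,  0.        ]), 'view': array([[ 4.46835945e-01, -8.94615834e-01,  3.85590604e-04,
        -6.76760810e-01],
       [-8.52227239e-01, -4.25532831e-01,  3.04352662e-01,
        -3.94388209e-02],
       [-2.72114629e-01, -1.36324320e-01, -9.52559346e-01,
         3.79521205e-01],
       [ 0.00000000e+00,  0.00000000e+00,  0.00000000e+00,
         1.00000000e+00]])}
```

```bash
python3 -m inch '[{"dx":0.045,"dy":-0.043,"az":-4},{"dx":0.09,"dy":-0.087,"az":-9},{"dx":0.135,"dy":-0.13,"az":-14},{"dx":0.18,"dy":-0.174,"az":-18},{"dx":0.226,"dy":-0.217,"az":-22},{"dx":0.27,"dy":-0.26,"az":-27},{"dx":0.316,"dy":-0.305,"az":-32},{"dx":0.36,"dy":-0.348,"az":-36},{"dx":0.406,"dy":-0.39,"az":-40},{"dx":0.45,"dy":-0.435,"az":-45},{"dx":0.496,"dy":-0.478,"az":-49},{"dx":0.54,"dy":-0.522,"az":-53},{"dx":0.586,"dy":-0.565,"az":-57},{"dx":0.63,"dy":-0.61,"az":-61},{"dx":0.678,"dy":-0.653,"az":-61},{"dx":0.678,"dy":-0.653,"az":-61},{"dx":0.678,"dy":-0.653,"az":-61},{"dx":0.678,"dy":-0.653,"az":-61}]' 40
python3 - <<'E'
from h import *
s=bot.read_state();print(s['time'],s['tool_pos'],s['tcp_rot'],np.round(R.from_rotvec(s['tcp_rot']).as_matrix(),3))
p,W=see('wrist',[('jar_centre',.085,.12),('blue_rack_centre',.038,.06)]);cv2.imwrite('pics/w1.png',p)
p,W=cloud('top')
g=cv2.cvtColor(p,cv2.COLOR_BGR2GRAY)
m=(np.hypot(W[...,0]-.685,W[...,1]-.014)<.075)&(W[...,2]>.053)&(W[...,2]<.064)
Q=W[m][:,:2]; print(len(Q),cv2.minEnclosingCircle((Q*1000).astype(np.float32)),Q.mean(0),np.ptp(Q,0))
bal=(np.abs(W[...,0]-.655)<.12)&(np.abs(W[...,1]-.014)<.12)&(W[...,2]>.03)&(W[...,2]<.08)
print(rect(W,bal,.03,.08),rect(W,bal,.03,.05))
c=cv2.resize(p[110:190,270:350],None,fx=5,fy=5); cv2.imwrite('pics/bal.png',c)
E
```

```text
0.65 [ 0.30139067 -0.60400111  0.23133181] [ 3.05777976e+00  7.20537237e-01 -3.61801626e-05] [[ 0.895  0.446 -0.   ]
 [ 0.446 -0.895 -0.   ]
 [-0.     0.    -1.   ]]
1276 ((684.7059326171875, 13.511189460754395), 56.25560760498047) [0.68357536 0.01285036] [0.11150355 0.10780463]
('c', array([655.6,  14.4]), 'size', array([177.3, 159.1]), 'long-dir', -1.1, 'z', np.float64(46.4), 'n', 3687) ('c', array([655.6,  14.4]), 'size', array([177.3, 159.1]), 'long-dir', -1.1, 'z', np.float64(44.5), 'n', 2355)invalid input at $[0]: expected keys dx, dy, dz, ax, ay, az, fingers
```

View pics/w1.png

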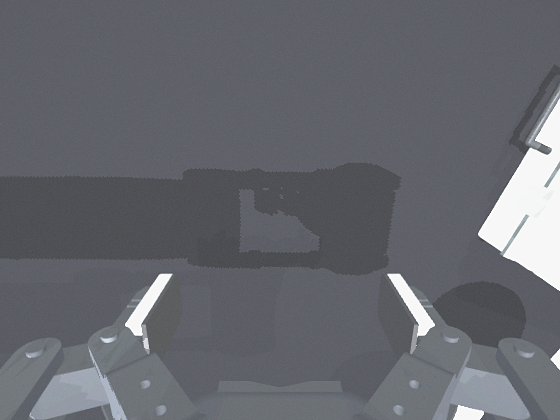

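The move was refused because every row needs all seven keys, so this picture only shows the empty bench at the start pose. The pan centre is about (684, 13.5) mm, which agrees with the balance centre plus 28 mm.

```bash
python3 -m inch '[{"dx":0.045,"dy":-0.043,"dz":0,"ax":0,"ay":0,"az":-4,"fingers":1},{"dx":0.09,"dy":-0.087,"dz":0,"ax":0,"ay":0,"az":-9,"fingers":1},{"dx":0.135,"dy":-0.13,"dz":0,"ax":0,"ay":0,"az":-14,"fingers":1},{"dx":0.18,"dy":-0.174,"dz":0,"ax":0,"ay":0,"az":-18,"fingers":1},{"dx":0.226,"dy":-0.217,"dz":0,"ax":0,"ay":0,"az":-22,"fingers":1},{"dx":0.27,"dy":-0.26,"dz":0,"ax":0,"ay":0,"az":-27,"fingers":1},{"dx":0.316,"dy":-0.305,"dz":0,"ax":0,"ay":0,"az":-32,"fingers":1},{"dx":0.36,"dy":-0.348,"dz":0,"ax":0,"ay":0,"az":-36,"fingers":1},{"dx":0.406,"dy":-0.39,"dz":0,"ax":0,"ay":0,"az":-40,"fingers":1},{"dx":0.45,"dy":-0.435,"dz":0,"ax":0,"ay":0,"az":-45,"fingers":1},{"dx":0.496,"dy":-0.478,"dz":0,"ax":0,"ay":0,"az":-49,"fingers":1},{"dx":0.54,"dy":-0.522,"dz":0,"ax":0,"ay":0,"az":-53,"fingers":1},{"dx":0.586,"dy":-0.565,"dz":0,"ax":0,"ay":0,"az":-57,"fingers":1},{"dx":0.63,"dy":-0.61,"dz":0,"ax":0,"ay":0,"az":-61,"fingers":1},{"dx":0.678,"dy":-0.653,"dz":0,"ax":0,"ay":0,"az":-61,"fingers":1},{"dx":0.678,"dy":-0.653,"dz":0,"ax":0,"ay":0,"az":-61,"fingers":1},{"dx":0.678,"dy":-0.653,"dz":0,"ax":0,"ay":0,"az":-61,"fingers":1},{"dx":0.678,"dy":-0.653,"dz":0,"ax":0,"ay":0,"az":-61,"fingers":1}]' 40
python3 - <<'E'
from h import *
s=bot.read_state();print(s['time'],s['tool_pos'],np.round(R.from_rotvec(s['tcp_rot']).as_matrix(),3))
p,W=see('wrist',[('jar_centre',.085,.12),('blue_rack_centre',.038,.06)]);cv2.imwrite('pics/w2.png',p)
E
```

```text
time: 3.1
tool_pos: [0.6162, 0.2815, 0.2314]
tcp_rot: [2.27, 2.171, -0.001]
wrist_force: [-0.7, -0.0, -0.4]
width: 0.999
3.1 [0.6161855  0.28154387 0.23138776] [[ 0.045  0.999 -0.   ]
 [ 0.999 -0.045 -0.001]
 [-0.001 -0.    -1.   ]]
jar_centre 0.65 [257. 160. 316. 223.] ('c', array([622.8, 282.8]), 'size', array([50.4, 50.2]), 'long-dir', 5.0, 'z', np.float64(97.8), 'n', 2810)
blue_rack_centre 0.93 [251. 110. 325. 226.] ('c', array([625.8, 294. ]), 'size', array([111.6,  66.2]), 'long-dir', 88.0, 'z', np.float64(47.9), 'n', 4747)
```

View pics/w2.png

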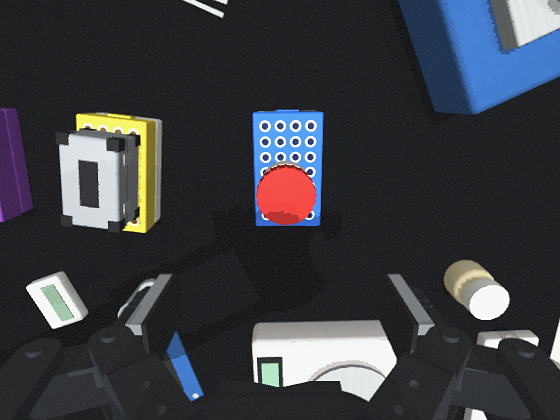

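The wrist picture shows the jar lid at (287,193) on the blue rack. The wrist camera puts it 5 mm further in x than the top camera does, so I trust the wrist. I'll go down and grip the lid.

```bash
python3 -m inch '[{"dx":0.002,"dy":0.006,"dz":0.05,"ax":0,"ay":0,"az":0,"fingers":1},{"dx":0.002,"dy":0.006,"dz":0.09,"ax":0,"ay":0,"az":0,"fingers":1},{"dx":0.002,"dy":0.006,"dz":0.12,"ax":0,"ay":0,"az":0,"fingers":1},{"dx":0.002,"dy":0.006,"dz":0.14,"ax":0,"ay":0,"az":0,"fingers":1},{"dx":0.002,"dy":0.006,"dz":0.155,"ax":0,"ay":0,"az":0,"fingers":1},{"dx":0.002,"dy":0.006,"dz":0.16,"ax":0,"ay":0,"az":0,"fingers":1},{"dx":0.002,"dy":0.006,"dz":0.16,"ax":0,"ay":0,"az":0,"fingers":1},{"dx":0.002,"dy":0.006,"dz":0.16,"ax":0,"ay":0,"az":0,"fingers":0.3},{"dx":0.002,"dy":0.006,"dz":0.16,"ax":0,"ay":0,"az":0,"fingers":0},{"dx":0.002,"dy":0.006,"dz":0.16,"ax":0,"ay":0,"az":0,"fingers":-0.3},{"dx":0.002,"dy":0.006,"dz":0.16,"ax":0,"ay":0,"az":0,"fingers":-0.3},{"dx":0.002,"dy":0.006,"dz":0.16,"ax":0,"ay":0,"az":0,"fingers":-0.3},{"dx":0.002,"dy":0.006,"dz":0.16,"ax":0,"ay":0,"az":0,"fingers":-0.3},{"dx":0.002,"dy":0.006,"dz":0.16,"ax":0,"ay":0,"az":0,"fingers":-0.3}]' 40
```

```text
time: 5.0
tool_pos: [0.6232, 0.2837, 0.0731]
tcp_rot: [2.27, 2.17, 0.003]
wrist_force: [-1.3, -0.8, 6.3]
width: 0.567
```

```bash
python3 -m inch '[{"dx":0,"dy":0,"dz":-0.02,"ax":0,"ay":0,"az":0,"fingers":-0.3},{"dx":0,"dy":0,"dz":-0.06,"ax":0,"ay":0,"az":0,"fingers":-0.3},{"dx":0,"dy":0,"dz":-0.11,"ax":0,"ay":0,"az":0,"fingers":-0.3},{"dx":-0.02,"dy":0.005,"dz":-0.15,"ax":0,"ay":0,"az":0,"fingers":-0.3},{"dx":-0.06,"dy":0.015,"dz":-0.16,"ax":0,"ay":0,"az":0,"fingers":-0.3},{"dx":-0.11,"dy":0.027,"dz":-0.16,"ax":0,"ay":0,"az":0,"fingers":-0.3},{"dx":-0.16,"dy":0.039,"dz":-0.16,"ax":0,"ay":0,"az":0,"fingers":-0.3},{"dx":-0.21,"dy":0.051,"dz":-0.16,"ax":0,"ay":0,"az":0,"fingers":-0.3},{"dx":-0.26,"dy":0.063,"dz":-0.16,"ax":0,"ay":0,"az":0,"fingers":-0.3},{"dx":-0.3,"dy":0.073,"dz":-0.16,"ax":0,"ay":0,"az":0,"fingers":-0.3},{"dx":-0.325,"dy":0.078,"dz":-0.16,"ax":0,"ay":0,"az":0,"fingers":-0.3},{"dx":-0.331,"dy":0.078,"dz":-0.16,"ax":0,"ay":0,"az":0,"fingers":-0.3},{"dx":-0.331,"dy":0.078,"dz":-0.16,"ax":0,"ay":0,"az":0,"fingers":-0.3}]'
python3 - <<'E'
from h import *
s=bot.read_state();print(s['time'],s['width'],s['tool_pos'],np.round(R.from_rotvec(s['tcp_rot']).as_matrix(),3))
p,W=cloud('wrist');cv2.imwrite('pics/w3.png',p)
m=(np.hypot(W[...,0]-.687,W[...,1]-.014)<.075)&(W[...,2]>.0525)&(W[...,2]<.064)
Q=W[m][:,:2]; print(len(Q),cv2.minEnclosingCircle((Q*1000).astype(np.float32)),Q.mean(0),np.ptp(Q,0))
bal=(np.abs(W[...,0]-.655)<.12)&(np.abs(W[...,1]-.014)<.12)
print(rect(W,bal,.03,.05))
s=np.unique(np.round(W[bal][:,2],3),return_counts=True);print(s)
E
```

```text
time: 6.62
tool_pos: [0.6857, -0.0498, 0.233]
tcp_rot: [-2.271, -2.171, -0.003]
wrist_force: [-0.2, 0.2, -1.9]
width: 0.567
6.625 0.5671296981767072 [ 0.68566572 -0.04981788  0.23297734] [[ 0.045  0.999  0.002]
 [ 0.999 -0.045  0.002]
 [ 0.002  0.001 -1.   ]]
11925 ((688.794677734375, 11.990705490112305), 55.074371337890625) [0.68895096 0.01399466] [0.10948194 0.1087694 ]
('c', array([661. ,  12.6]), 'size', array([175.8, 160.7]), 'long-dir', -1.3, 'z', np.float64(43.8), 'n', 19295)
(array([-0.004, -0.003, -0.002, -0.001,  0.   ,  0.001,  0.002,  0.003,
        0.034,  0.035,  0.036,  0.037,  0.038,  0.039,  0.04 ,  0.041,
        0.042,  0.043,  0.044,  0.045,  0.046,  0.047,  0.048,  0.049,
        0.05 ,  0.055,  0.056,  0.057,  0.058,  0.059,  0.06 ,  0.061,
        0.209,  0.21 ,  0.211,  0.212,  0.213,  0.214,  0.215,  0.216,
        0.217,  0.218,  0.219,  0.22 ,  0.221,  0.222,  0.223,  0.224,
        0.225,  0.226,  0.227,  0.228,  0.229,  0.23 ,  0.231,  0.232,
        0.233,  0.234,  0.235,  0.236,  0.237,  0.238,  0.239,  0.24 ,
        0.241,  0.242,  0.243,  0.244,  0.2
[... 1009 characters left out ...]
        56,   64,   50,   57,   57,   65,   56,   66,   65,   56,  102,
        120,   70,   65,   63,   58,   44,   33,   29,   32,   38,   51,
        120,  131,  165,  157,  162,  148,  188,  175,  173,  191,  176,
        208,  218,  404, 3505, 6252,  976,  143,  128,  145,  139,  164,
        130,  165,  141,  125,  116,  125,  123,  183,  451,  206,   70,
        108,   95,  121,  190,  192,  279,  328,  371,  326,  375,  430,
        483,  783, 1250, 1348, 1412, 1473, 1133,  602,  592,  537,  504,
        517,  553,  624,  631,  655,  616,  610,  695,  912, 1169, 1335,
       1084, 1188, 1231, 1282, 1313, 1254, 1354, 1373, 1306,  910,  724,
        539,  486,  438,  252,   95,   50]))
```

View pics/w3.png

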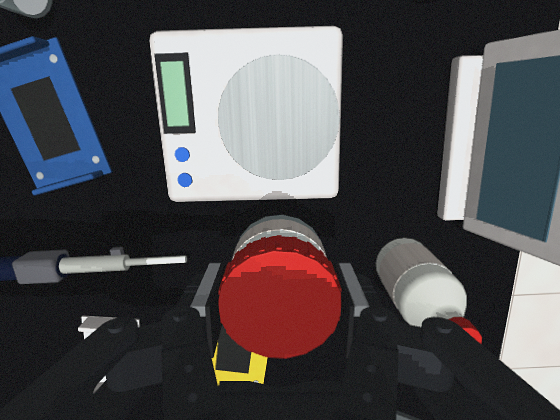

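The jar hangs upright in the grip, and the pan shows clear at (279,117). The wrist camera gives (688.8, 12.5), which is the top estimate shifted by (+5, -1).

```bash
python3 -m inch '[{"dx":0.04,"dy":0,"dz":0.02,"ax":0,"ay":0,"az":0,"fingers":-0.3},{"dx":0.0634,"dy":0,"dz":0.06,"ax":0,"ay":0,"az":0,"fingers":-0.3},{"dx":0.0634,"dy":0,"dz":0.1,"ax":0,"ay":0,"az":0,"fingers":-0.3},{"dx":0.0634,"dy":0,"dz":0.125,"ax":0,"ay":0,"az":0,"fingers":-0.3},{"dx":0.0634,"dy":0,"dz":0.138,"ax":0,"ay":0,"az":0,"fingers":-0.3},{"dx":0.0634,"dy":0,"dz":0.144,"ax":0,"ay":0,"az":0,"fingers":-0.3},{"dx":0.0634,"dy":0,"dz":0.148,"ax":0,"ay":0,"az":0,"fingers":-0.3},{"dx":0.0634,"dy":0,"dz":0.148,"ax":0,"ay":0,"az":0,"fingers":-0.3}]'
```

```text
time: 7.68
tool_pos: [0.6893, 0.0143, 0.086]
tcp_rot: [2.269, 2.171, 0.005]
wrist_force: [-0.6, -0.7, -0.6]
width: 0.571
```

```bash
python3 -m inch '[{"dx":0,"dy":0,"dz":0.002,"ax":0,"ay":0,"az":0,"fingers":-0.3},{"dx":0,"dy":0,"dz":0.003,"ax":0,"ay":0,"az":0,"fingers":-0.3},{"dx":0,"dy":0,"dz":0.003,"ax":0,"ay":0,"az":0,"fingers":-0.3}]'
```

```text
time: 8.05
tool_pos: [0.6894, 0.0142, 0.0831]
tcp_rot: [2.27, 2.171, 0.005]
wrist_force: [0.1, -0.4, -1.4]
width: 0.568
```

```bash
python3 -m inch '[{"dx":0,"dy":0,"dz":0.001,"ax":0,"ay":0,"az":0,"fingers":-0.3},{"dx":0,"dy":0,"dz":0.002,"ax":0,"ay":0,"az":0,"fingers":-0.3},{"dx":0,"dy":0,"dz":0.002,"ax":0,"ay":0,"az":0,"fingers":-0.3}]'
```

```text
time: 8.43
tool_pos: [0.6894, 0.0142, 0.0831]
tcp_rot: [2.27, 2.171, 0.006]
wrist_force: [-5.3, 0.5, 8.0]
width: 0.573
```

```bash
python3 -m inch '[{"dx":0,"dy":0,"dz":0,"ax":0,"ay":0,"az":0,"fingers":-0.3},{"dx":0,"dy":0,"dz":0,"ax":0,"ay":0,"az":0,"fingers":0.3},{"dx":0,"dy":0,"dz":0,"ax":0,"ay":0,"az":0,"fingers":0.7},{"dx":0,"dy":0,"dz":0,"ax":0,"ay":0,"az":0,"fingers":1},{"dx":0,"dy":0,"dz":0,"ax":0,"ay":0,"az":0,"fingers":1},{"dx":0,"dy":0,"dz":0,"ax":0,"ay":0,"az":0,"fingers":1},{"dx":0,"dy":0,"dz":-0.02,"ax":0,"ay":0,"az":0,"fingers":1},{"dx":0,"dy":0,"dz":-0.06,"ax":0,"ay":0,"az":0,"fingers":1},{"dx":0,"dy":0,"dz":-0.11,"ax":0,"ay":0,"az":0,"fingers":1},{"dx":0,"dy":0,"dz":-0.15,"ax":0,"ay":0,"az":0,"fingers":1},{"dx":0,"dy":0,"dz":-0.15,"ax":0,"ay":0,"az":0,"fingers":1}]'
python3 - <<'E'
from h import *
s=bot.read_state();print(s['time'],s['width'],s['tool_pos'],np.round(R.from_rotvec(s['tcp_rot']).as_matrix(),3))
p,W=see('wrist',[('jar_centre',.1,.115)]);cv2.imwrite('pics/w4.png',p)
E
```

```text
time: 9.8
tool_pos: [0.6923, 0.0139, 0.241]
tcp_rot: [2.263, 2.165, 0.019]
wrist_force: [0.7, 0.1, 0.1]
width: 1.0
9.8 0.9995399034402316 [0.69230597 0.01394824 0.24099157] [[ 0.044  0.999  0.015]
 [ 0.999 -0.044  0.001]
 [ 0.002  0.015 -1.   ]]
jar_centre 0.75 [243. 165. 304. 225.] ('c', array([690.8,  14. ]), 'size', array([49.4, 49.4]), 'long-dir', -40.7, 'z', np.float64(107.8), 'n', 2711)
```

View pics/w4.png

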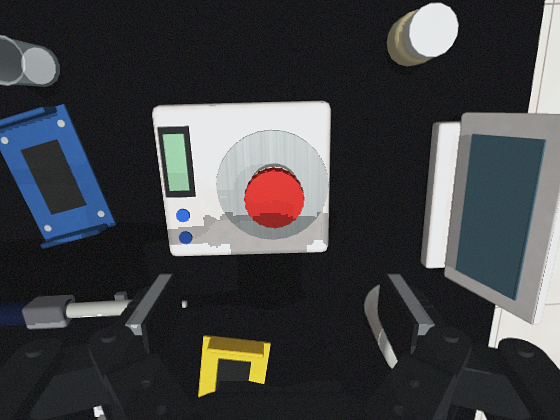

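The jar stands upright on the pan, lid at (274,197), and measures (690.8, 14.0), within 3 mm of the pan centre. Next is the case.

```bash
python3 -m inch '[{"dx":0.02,"dy":-0.018,"dz":0,"ax":0.2,"ay":0,"az":1,"fingers":1},{"dx":0.055,"dy":-0.05,"dz":0,"ax":0.4,"ay":0,"az":2,"fingers":1},{"dx":0.095,"dy":-0.085,"dz":0,"ax":0.86,"ay":0,"az":3,"fingers":1},{"dx":0.135,"dy":-0.121,"dz":0,"ax":0.86,"ay":0,"az":4,"fingers":1},{"dx":0.175,"dy":-0.157,"dz":0,"ax":0.86,"ay":0,"az":6,"fingers":1},{"dx":0.215,"dy":-0.193,"dz":0,"ax":0.86,"ay":0,"az":7,"fingers":1},{"dx":0.25,"dy":-0.225,"dz":0,"ax":0.86,"ay":0,"az":7.5,"fingers":1},{"dx":0.27,"dy":-0.243,"dz":0,"ax":0.86,"ay":0,"az":7.5,"fingers":1},{"dx":0.275,"dy":-0.247,"dz":0,"ax":0.86,"ay":0,"az":7.5,"fingers":1},{"dx":0.275,"dy":-0.247,"dz":0,"ax":0.86,"ay":0,"az":7.5,"fingers":1}]'
python3 - <<'E'
from h import *
s=bot.read_state();print(s['time'],s['width'],s['tool_pos'],np.round(R.from_rotvec(s['tcp_rot']).as_matrix(),3))
p,W=see('wrist',[('case_centre',.085,.11),('yellow_rack_centre',.04,.055),('blue_rack_centre',.04,.055)]);cv2.imwrite('pics/w5.png',p)
E
```

```text
time: 11.15
tool_pos: [0.4544, 0.2993, 0.2331]
tcp_rot: [-2.4, -2.014, 0.01]
wrist_force: [0.2, 0.0, 0.5]
width: 0.997
11.15 0.9970071627869392 [0.45442546 0.29932819 0.23307309] [[ 0.174  0.985 -0.01 ]
 [ 0.985 -0.174  0.002]
 [ 0.    -0.01  -1.   ]]
case_centre 0.86 [251. 145. 309. 237.] ('c', array([456.8, 300.3]), 'size', array([81.5, 50.9]), 'long-dir', 79.5, 'z', np.float64(93.9), 'n', 5321)
yellow_rack_centre 0.85 [246. 122. 312. 240.] ('c', array([454.3, 298.5]), 'size', array([109.8,  66. ]), 'long-dir', 81.0, 'z', np.float64(47.8), 'n', 1549)
yellow_rack_centre 0.72 [ 38.   3. 152.  71.] ('c', array([309.6, 475. ]), 'size', array([68.2, 62.7]), 'long-dir', -33.7, 'z', np.float64(47.8), 'n', 4559)
blue_rack_centre 0.62 [406.  95. 496. 217.] ('c', array([625.4, 293.7]), 'size', array([112.2,  67.7]), 'long-dir', 88.2, 'z', np.float64(48.0), 'n', 8100)
```

View pics/w5.png

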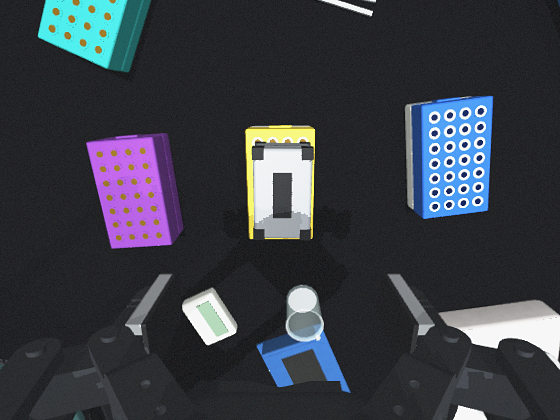

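The case (282,192) lies square with the jaws at 80° on the yellow rack. Going down to grip it.

```bash
python3 -m inch '[{"dx":0.001,"dy":0.002,"dz":0.05,"ax":-0.57,"ay":0,"az":0,"fingers":1},{"dx":0.001,"dy":0.002,"dz":0.1,"ax":-0.57,"ay":0,"az":0.3,"fingers":1},{"dx":0.001,"dy":0.002,"dz":0.135,"ax":-0.57,"ay":0,"az":0.3,"fingers":1},{"dx":0.001,"dy":0.002,"dz":0.155,"ax":-0.57,"ay":0,"az":0.3,"fingers":1},{"dx":0.001,"dy":0.002,"dz":0.167,"ax":-0.57,"ay":0,"az":0.3,"fingers":1},{"dx":0.001,"dy":0.002,"dz":0.173,"ax":-0.57,"ay":0,"az":0.3,"fingers":1},{"dx":0.001,"dy":0.002,"dz":0.173,"ax":-0.57,"ay":0,"az":0.3,"fingers":1},{"dx":0.001,"dy":0.002,"dz":0.173,"ax":-0.57,"ay":0,"az":0.3,"fingers":0.4},{"dx":0.001,"dy":0.002,"dz":0.173,"ax":-0.57,"ay":0,"az":0.3,"fingers":0},{"dx":0.001,"dy":0.002,"dz":0.173,"ax":-0.57,"ay":0,"az":0.3,"fingers":-0.3},{"dx":0.001,"dy":0.002,"dz":0.173,"ax":-0.57,"ay":0,"az":0.3,"fingers":-0.3},{"dx":0.001,"dy":0.002,"dz":0.173,"ax":-0.57,"ay":0,"az":0.3,"fingers":-0.3},{"dx":0.001,"dy":0.002,"dz":0.173,"ax":-0.57,"ay":0,"az":0.3,"fingers":-0.3},{"dx":0,"dy":0.002,"dz":0.15,"ax":-0.57,"ay":0,"az":0.3,"fingers":-0.3},{"dx":0,"dy":0.002,"dz":0.1,"ax":-0.57,"ay":0,"az":0.3,"fingers":-0.3},{"dx":0,"dy":0.002,"dz":0.05,"ax":-0.57,"ay":0,"az":0.3,"fingers":-0.3},{"dx":0,"dy":0.002,"dz":0.0,"ax":-0.57,"ay":0,"az":0.3,"fingers":-0.3},{"dx":0,"dy":0.002,"dz":0,"ax":-0.57,"ay":0,"az":0.3,"fingers":-0.3},{"dx":0,"dy":0.002,"dz":0,"ax":-0.57,"ay":0,"az":0.3,"fingers":-0.3}]' 60
python3 -c "
from h import *
s=bot.read_state();print(np.round(R.from_rotvec(s['tcp_rot']).as_matrix(),3))"
```

```text
time: 13.72
tool_pos: [0.4562, 0.2977, 0.2316]
tcp_rot: [-2.413, -2.01, 0.003]
wrist_force: [0.4, -0.2, -4.9]
width: 0.578
[[ 0.181  0.984 -0.002]
 [ 0.984 -0.181 -0.001]
 [-0.001 -0.002 -1.   ]]
```

```bash
python3 -m inch '[{"dx":-0.02,"dy":0.004,"dz":0,"ax":0,"ay":0,"az":0,"fingers":-0.3},{"dx":-0.06,"dy":0.011,"dz":0,"ax":0,"ay":0,"az":-0.5,"fingers":-0.3},{"dx":-0.11,"dy":0.02,"dz":0,"ax":0,"ay":0,"az":-1,"fingers":-0.3},{"dx":-0.16,"dy":0.029,"dz":0,"ax":0,"ay":0,"az":-1.5,"fingers":-0.3},{"dx":-0.21,"dy":0.039,"dz":0,"ax":0,"ay":0,"az":-2,"fingers":-0.3},{"dx":-0.26,"dy":0.048,"dz":0,"ax":0,"ay":0,"az":-2.5,"fingers":-0.3},{"dx":-0.31,"dy":0.057,"dz":0,"ax":0,"ay":0,"az":-3,"fingers":-0.3},{"dx":-0.36,"dy":0.066,"dz":0,"ax":0,"ay":0,"az":-3.5,"fingers":-0.3},{"dx":-0.41,"dy":0.075,"dz":0,"ax":0,"ay":0,"az":-4,"fingers":-0.3},{"dx":-0.46,"dy":0.085,"dz":0,"ax":0,"ay":0,"az":-4.6,"fingers":-0.3},{"dx":-0.51,"dy":0.094,"dz":0,"ax":0,"ay":0,"az":-4.6,"fingers":-0.3},{"dx":-0.56,"dy":0.103,"dz":0,"ax":0,"ay":0,"az":-4.6,"fingers":-0.3},{"dx":-0.61,"dy":0.112,"dz":0,"ax":0,"ay":0,"az":-4.6,"fingers":-0.3},{"dx":-0.645,"dy":0.119,"dz":0,"ax":0,"ay":0,"az":-4.6,"fingers":-0.3},{"dx":-0.663,"dy":0.122,"dz":0,"ax":0,"ay":0,"az":-4.6,"fingers":-0.3},{"dx":-0.667,"dy":0.123,"dz":0,"ax":0,"ay":0,"az":-4.6,"fingers":-0.3},{"dx":-0.667,"dy":0.123,"dz":0,"ax":0,"ay":0,"az":-4.6,"fingers":-0.3}]'
python3 - <<'E'
from h import *
s=bot.read_state();print(s['time'],s['width'],s['tool_pos'],np.round(R.from_rotvec(s['tcp_rot']).as_matrix(),3))
p,W=see('wrist',[('white_cradle_seat',-.005,.035),('white_cradle_seat',-.005,.012),('white_cradle_seat',.02,.035),('yellow_cradle_seat',-.005,.035),('yellow_cradle_seat',.02,.035),('pipette_middle',0,.04),('case_centre',.2,.3)]);cv2.imwrite('pics/w6.png',p)
E
```

```text
time: 15.85
tool_pos: [0.456, -0.3795, 0.2312]
tcp_rot: [-2.329, -2.104, 0.003]
wrist_force: [-0.3, 0.2, -4.2]
width: 0.574
15.85 0.57373862459425 [ 0.45603344 -0.37947684  0.23119233] [[ 0.101  0.995 -0.003]
 [ 0.995 -0.101  0.001]
 [ 0.001 -0.004 -1.   ]]
white_cradle_seat 0.56 [232.  14. 307. 138.] ('c', array([ 455.3, -280.5]), 'size', array([112.5,  74.3]), 'long-dir', 83.8, 'z', np.float64(4.1), 'n', 8732)
white_cradle_seat 0.56 [232.  14. 307. 138.] ('c', array([ 455.3, -280.5]), 'size', array([112.5,  74.3]), 'long-dir', 83.8, 'z', np.float64(3.9), 'n', 7750)
white_cradle_seat 0.56 [232.  14. 307. 138.] ('c', array([ 455.8, -279.4]), 'size', array([110. ,  58.6]), 'long-dir', 83.9, 'z', np.float64(25.3), 'n', 834)
yellow_cradle_seat 0.9 [374.   0. 487. 138.] ('c', array([ 616.8, -283.7]), 'size', array([129.2,  93.2]), 'long-dir', 79.5, 'z', np.float64(4.0), 'n', 11755)
yellow_cradle_seat 0.9 [374.   0. 487. 138.] ('c', array([ 604.5, -342.6]), 'size', array([72.1,  6.6]), 'long-dir', -11.3, 'z', np.float64(25.3), 'n', 439)
case_centre 0.84 [206. 188. 352. 385.] ('c', array([ 457.5, -376.3]), 'size', array([75.3, 51.4]), 'long-dir', 84.4, 'z', np.float64(263.0), 'n', 25789)
```

View pics/w6.png

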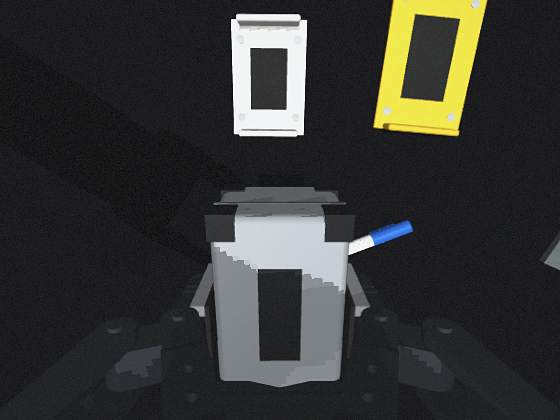

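The case is held square at (280,300). The white cradle at (270,76) measures (455.6, -280) at 83.8°. Placing it.

```bash
python3 -m inch '[{"dx":0.03,"dy":-0.003,"dz":0,"ax":0,"ay":0,"az":0.4,"fingers":-0.3},{"dx":0.07,"dy":-0.008,"dz":0.02,"ax":0,"ay":0,"az":0.4,"fingers":-0.3},{"dx":0.0975,"dy":-0.011,"dz":0.05,"ax":0,"ay":0,"az":0.4,"fingers":-0.3},{"dx":0.0975,"dy":-0.011,"dz":0.1,"ax":0,"ay":0,"az":0.4,"fingers":-0.3},{"dx":0.0975,"dy":-0.011,"dz":0.145,"ax":0,"ay":0,"az":0.4,"fingers":-0.3},{"dx":0.0975,"dy":-0.011,"dz":0.18,"ax":0,"ay":0,"az":0.4,"fingers":-0.3},{"dx":0.0975,"dy":-0.011,"dz":0.198,"ax":0,"ay":0,"az":0.4,"fingers":-0.3},{"dx":0.0975,"dy":-0.011,"dz":0.206,"ax":0,"ay":0,"az":0.4,"fingers":-0.3},{"dx":0.0975,"dy":-0.011,"dz":0.209,"ax":0,"ay":0,"az":0.4,"fingers":-0.3},{"dx":0.0975,"dy":-0.011,"dz":0.209,"ax":0,"ay":0,"az":0.4,"fingers":-0.3}]'
```

```text
time: 17.5
tool_pos: [0.4562, -0.2828, 0.0245]
tcp_rot: [2.337, 2.097, -0.002]
wrist_force: [-0.0, -0.5, -4.5]
width: 0.577
```

```bash
python3 -m inch '[{"dx":0.001,"dy":0,"dz":0.003,"ax":0,"ay":0,"az":0,"fingers":-0.3},{"dx":0.001,"dy":0,"dz":0.005,"ax":0,"ay":0,"az":0,"fingers":-0.3},{"dx":0.001,"dy":0,"dz":0.006,"ax":0,"ay":0,"az":0,"fingers":-0.3},{"dx":0.001,"dy":0,"dz":0.006,"ax":0,"ay":0,"az":0,"fingers":-0.3}]'
```

```text
time: 18.0
tool_pos: [0.4562, -0.2818, 0.0184]
tcp_rot: [2.337, 2.098, -0.002]
wrist_force: [0.0, -0.5, -4.7]
width: 0.573
```

```bash
python3 -m inch '[{"dx":0,"dy":0,"dz":0.001,"ax":0,"ay":0,"az":0,"fingers":-0.3},{"dx":0,"dy":0,"dz":0.003,"ax":0,"ay":0,"az":0,"fingers":-0.3},{"dx":0,"dy":0,"dz":0.003,"ax":0,"ay":0,"az":0,"fingers":-0.3}]'
```

```text
time: 18.38
tool_pos: [0.4564, -0.282, 0.0179]
tcp_rot: [2.337, 2.098, -0.003]
wrist_force: [-7.5, 3.9, 15.6]
width: 0.573
```

```bash
python3 -m inch '[{"dx":0,"dy":0,"dz":0,"ax":0,"ay":0,"az":0,"fingers":0},{"dx":0,"dy":0,"dz":0,"ax":0,"ay":0,"az":0,"fingers":0.4},{"dx":0,"dy":0,"dz":0,"ax":0,"ay":0,"az":0,"fingers":0.8},{"dx":0,"dy":0,"dz":0,"ax":0,"ay":0,"az":0,"fingers":1},{"dx":0,"dy":0,"dz":0,"ax":0,"ay":0,"az":0,"fingers":1},{"dx":0,"dy":0,"dz":-0.02,"ax":0,"ay":0,"az":0,"fingers":1},{"dx":0,"dy":0,"dz":-0.06,"ax":0,"ay":0,"az":0,"fingers":1},{"dx":0,"dy":0,"dz":-0.11,"ax":0,"ay":0,"az":0,"fingers":1},{"dx":0,"dy":0,"dz":-0.16,"ax":0,"ay":0,"az":0,"fingers":1},{"dx":0,"dy":0,"dz":-0.2,"ax":0,"ay":0,"az":0,"fingers":1},{"dx":0,"dy":0,"dz":-0.21,"ax":0,"ay":0,"az":0,"fingers":1},{"dx":0,"dy":0,"dz":-0.21,"ax":0,"ay":0,"az":0,"fingers":1}]'
python3 - <<'E'
from h import *
s=bot.read_state();print(s['time'],s['width'],s['tool_pos'],np.round(R.from_rotvec(s['tcp_rot']).as_matrix(),3))
p,W=see('wrist',[('case_centre',.04,.06),('yellow_cradle_seat',-.005,.035),('white_cradle_seat',.0,.035),('pipette_middle',0,.04)]);cv2.imwrite('pics/w7.png',p)
E
```

```text
time: 19.88
tool_pos: [0.4566, -0.2817, 0.228]
tcp_rot: [2.337, 2.097, -0.002]
wrist_force: [0.0, 0.2, -0.5]
width: 1.007
19.875 1.0071846211173543 [ 0.4566443  -0.28166317  0.22801094] [[ 0.108  0.994 -0.   ]
 [ 0.994 -0.108 -0.002]
 [-0.002  0.    -1.   ]]
case_centre 0.66 [251. 141. 309. 225.] ('c', array([ 458.2, -282.7]), 'size', array([81.6, 51.1]), 'long-dir', 83.7, 'z', np.float64(49.9), 'n', 4257)
yellow_cradle_seat 0.64 [376.  81. 484. 226.] ('c', array([ 617. , -280.1]), 'size', array([150.2,  91.4]), 'long-dir', 79.7, 'z', np.float64(4.1), 'n', 11552)
white_cradle_seat 0.95 [246. 121. 313. 231.] ('c', array([ 455.4, -279. ]), 'size', array([109.8,  74.4]), 'long-dir', 83.3, 'z', np.float64(4.1), 'n', 2480)
pipette_middle 0.7 [115.  12. 392.  66.] ('c', array([ 442.8, -139.7]), 'size', array([263.7,  36.3]), 'long-dir', 0.6, 'z', np.float64(24.8), 'n', 6422)
```

View pics/w7.png

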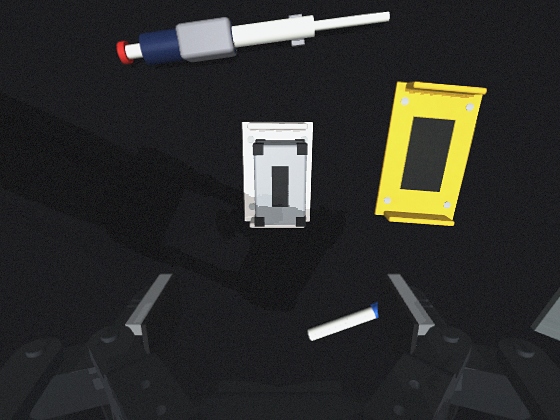

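The case sits in the white cradle, at (280,186), 3 mm off in each axis with its top at 50 mm. Next is the blue rack.

```bash
python3 -m inch '[{"dx":0.02,"dy":0.004,"dz":0,"ax":0,"ay":0,"az":-0.5,"fingers":1},{"dx":0.06,"dy":0.011,"dz":0,"ax":0,"ay":0,"az":-1,"fingers":1},{"dx":0.11,"dy":0.02,"dz":0,"ax":0,"ay":0,"az":-1.5,"fingers":1},{"dx":0.165,"dy":0.03,"dz":0,"ax":0,"ay":0,"az":-2,"fingers":1},{"dx":0.22,"dy":0.04,"dz":0,"ax":0,"ay":0,"az":-2.5,"fingers":1},{"dx":0.275,"dy":0.049,"dz":0,"ax":0,"ay":0,"az":-3,"fingers":1},{"dx":0.33,"dy":0.059,"dz":0,"ax":0,"ay":0,"az":-3.5,"fingers":1},{"dx":0.385,"dy":0.069,"dz":0,"ax":0,"ay":0,"az":-4.2,"fingers":1},{"dx":0.44,"dy":0.079,"dz":0,"ax":0,"ay":0,"az":-4.2,"fingers":1},{"dx":0.495,"dy":0.089,"dz":0,"ax":0,"ay":0,"az":-4.2,"fingers":1},{"dx":0.545,"dy":0.098,"dz":0,"ax":0,"ay":0,"az":-4.2,"fingers":1},{"dx":0.575,"dy":0.103,"dz":0,"ax":0,"ay":0,"az":-4.2,"fingers":1},{"dx":0.589,"dy":0.106,"dz":0,"ax":0,"ay":0,"az":-4.2,"fingers":1},{"dx":0.589,"dy":0.106,"dz":0,"ax":0,"ay":0,"az":-4.2,"fingers":1}]'
python3 - <<'E'
from h import *
s=bot.read_state();print(s['time'],s['width'],s['tool_pos'],np.round(R.from_rotvec(s['tcp_rot']).as_matrix(),3))
p,W=see('wrist',[('blue_rack_centre',.04,.055)])
E
```

```text
time: 21.88
tool_pos: [0.6237, 0.2939, 0.2244]
tcp_rot: [-2.256, -2.182, 0.006]
wrist_force: [0.9, -0.8, -0.9]
width: 1.0
21.875 0.9996635352470763 [0.62366893 0.29393791 0.22437323] [[ 0.033  0.999 -0.005]
 [ 0.999 -0.033 -0.001]
 [-0.001 -0.005 -1.   ]]
blue_rack_centre 0.6 [246. 125. 320. 237.] ('c', array([625.9, 294.2]), 'size', array([111.2,  66.1]), 'long-dir', 88.0, 'z', np.float64(47.9), 'n', 7763)
```

```bash
python3 -m inch '[{"dx":0,"dy":0.002,"dz":0.05,"ax":-0.3,"ay":0,"az":0,"fingers":1},{"dx":0,"dy":0.002,"dz":0.1,"ax":-0.3,"ay":0,"az":0,"fingers":1},{"dx":0,"dy":0.002,"dz":0.14,"ax":-0.3,"ay":0,"az":0,"fingers":1},{"dx":0,"dy":0.002,"dz":0.165,"ax":-0.3,"ay":0,"az":0,"fingers":1},{"dx":0,"dy":0.002,"dz":0.185,"ax":-0.3,"ay":0,"az":0,"fingers":1},{"dx":0,"dy":0.002,"dz":0.203,"ax":-0.3,"ay":0,"az":0,"fingers":1},{"dx":0,"dy":0.002,"dz":0.213,"ax":-0.3,"ay":0,"az":0,"fingers":1},{"dx":0,"dy":0.002,"dz":0.213,"ax":-0.3,"ay":0,"az":0,"fingers":1},{"dx":0,"dy":0.002,"dz":0.213,"ax":-0.3,"ay":0,"az":0,"fingers":0.6},{"dx":0,"dy":0.002,"dz":0.213,"ax":-0.3,"ay":0,"az":0,"fingers":0.3},{"dx":0,"dy":0.002,"dz":0.213,"ax":-0.3,"ay":0,"az":0,"fingers":0.1},{"dx":0,"dy":0.002,"dz":0.213,"ax":-0.3,"ay":0,"az":0,"fingers":0.1},{"dx":0,"dy":0.002,"dz":0.213,"ax":-0.3,"ay":0,"az":0,"fingers":0.1}]' 50
```

```text
time: 23.6
tool_pos: [0.6259, 0.2927, 0.0133]
tcp_rot: [2.258, 2.181, 0.003]
wrist_force: [1.3, 0.3, 5.7]
width: 0.763
```

```bash
python3 -m inch '[{"dx":0,"dy":0,"dz":-0.02,"ax":0,"ay":0,"az":0,"fingers":0.1},{"dx":0,"dy":0,"dz":-0.06,"ax":0,"ay":0,"az":0,"fingers":0.1},{"dx":0,"dy":0,"dz":-0.11,"ax":0,"ay":0,"az":0,"fingers":0.1},{"dx":0,"dy":0,"dz":-0.16,"ax":0,"ay":0,"az":0,"fingers":0.1},{"dx":-0.015,"dy":-0.006,"dz":-0.2,"ax":0,"ay":0,"az":-1,"fingers":0.1},{"dx":-0.05,"dy":-0.019,"dz":-0.22,"ax":0,"ay":0,"az":-2,"fingers":0.1},{"dx":-0.095,"dy":-0.036,"dz":-0.22,"ax":0,"ay":0,"az":-4,"fingers":0.1},{"dx":-0.145,"dy":-0.055,"dz":-0.22,"ax":0,"ay":0,"az":-6,"fingers":0.1},{"dx":-0.195,"dy":-0.073,"dz":-0.22,"ax":0,"ay":0,"az":-8,"fingers":0.1},{"dx":-0.245,"dy":-0.092,"dz":-0.22,"ax":0,"ay":0,"az":-10,"fingers":0.1},{"dx":-0.295,"dy":-0.111,"dz":-0.22,"ax":0,"ay":0,"az":-12,"fingers":0.1},{"dx":-0.34,"dy":-0.128,"dz":-0.22,"ax":0,"ay":0,"az":-14,"fingers":0.1},{"dx":-0.37,"dy":-0.139,"dz":-0.22,"ax":0,"ay":0,"az":-15.8,"fingers":0.1},{"dx":-0.384,"dy":-0.145,"dz":-0.22,"ax":0,"ay":0,"az":-15.8,"fingers":0.1},{"dx":-0.384,"dy":-0.145,"dz":-0.22,"ax":0,"ay":0,"az":-15.8,"fingers":0.1},{"dx":-0.384,"dy":-0.145,"dz":-0.22,"ax":0,"ay":0,"az":-15.8,"fingers":0.1}]'
python3 - <<'E'
from h import *
s=bot.read_state();print(s['time'],s['width'],s['tool_pos'],np.round(R.from_rotvec(s['tcp_rot']).as_matrix(),3))
p,W=see('wrist',[('blue_cradle_seat',-.003,.035),('blue_cradle_seat',.02,.035),('blue_rack_centre',.2,.3),('beaker_centre',0,.07)]);cv2.imwrite('pics/w8.png',p)
E
```

```text
time: 25.6
tool_pos: [0.4674, -0.0852, 0.2329]
tcp_rot: [1.937, 2.471, 0.004]
wrist_force: [0.2, 0.6, -0.8]
width: 0.764
25.6 0.7640260003106482 [ 0.46742652 -0.08522717  0.23290688] [[-0.239  0.971  0.003]
 [ 0.971  0.239  0.001]
 [-0.     0.003 -1.   ]]
blue_cradle_seat 0.93 [235.   0. 328. 140.] ('c', array([443.6,  15.6]), 'size', array([136.2,  92.3]), 'long-dir', -76.7, 'z', np.float64(3.9), 'n', 12492)
blue_cradle_seat 0.35 [130. 189. 185. 222.] ('c', array([ 347.5, -147.4]), 'size', array([59.4, 36.6]), 'long-dir', 1.8, 'z', np.float64(25.8), 'n', 1031)
blue_cradle_seat 0.93 [235.   0. 328. 140.] ('c', array([456.7, -44.2]), 'size', array([71.8,  6.2]), 'long-dir', 12.3, 'z', np.float64(25.5), 'n', 445)
blue_cradle_seat 0.35 [130. 189. 185. 222.] ('c', array([ 349.2, -142.9]), 'size', array([55.9, 26.5]), 'long-dir', 0.4, 'z', np.float64(27.1), 'n', 868)
blue_rack_centre 0.96 [180. 150. 383. 391.] ('c', array([465.1, -73.5]), 'size', array([93.6, 66.6]), 'long-dir', -76.3, 'z', np.float64(267.6), 'n', 42565)
blue_rack_centre 0.25 [132. 189. 183. 222.] ('c', array([425.3, -48.4]), 'size', array([3.9, 0.6]), 'long-dir', 81.5, 'z', np.float64(266.7), 'n', 12)
```

View pics/w8.png

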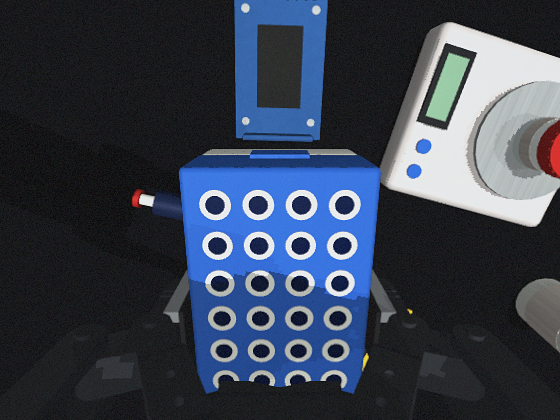

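The blue rack is held square, with the blue cradle ahead at (280,65). From its near stop the seat is about (441.5, 21.5) at 103.5°. Placing it.

```bash
python3 -m inch '[{"dx":0.03,"dy":0,"dz":0,"ax":0,"ay":0,"az":0.3,"fingers":0.1},{"dx":0.07,"dy":0,"dz":0.01,"ax":0,"ay":0,"az":0.3,"fingers":0.1},{"dx":0.1,"dy":0,"dz":0.03,"ax":0,"ay":0,"az":0.3,"fingers":0.1},{"dx":0.108,"dy":0,"dz":0.07,"ax":0,"ay":0,"az":0.3,"fingers":0.1},{"dx":0.108,"dy":0,"dz":0.12,"ax":0,"ay":0,"az":0.3,"fingers":0.1},{"dx":0.108,"dy":0,"dz":0.16,"ax":0,"ay":0,"az":0.3,"fingers":0.1},{"dx":0.108,"dy":0,"dz":0.19,"ax":0,"ay":0,"az":0.3,"fingers":0.1},{"dx":0.108,"dy":0,"dz":0.205,"ax":0,"ay":0,"az":0.3,"fingers":0.1},{"dx":0.108,"dy":0,"dz":0.212,"ax":0,"ay":0,"az":0.3,"fingers":0.1},{"dx":0.108,"dy":0,"dz":0.212,"ax":0,"ay":0,"az":0.3,"fingers":0.1},{"dx":0.108,"dy":0,"dz":0.212,"ax":0,"ay":0,"az":0.3,"fingers":0.1}]'
```

```text
time: 27.22
tool_pos: [0.4432, 0.0196, 0.0218]
tcp_rot: [1.941, 2.466, 0.005]
wrist_force: [0.5, -0.7, -1.5]
width: 0.766
```

```bash
python3 -m inch '[{"dx":0,"dy":-0.001,"dz":0.002,"ax":0,"ay":0,"az":0,"fingers":0.1},{"dx":0,"dy":-0.001,"dz":0.004,"ax":0,"ay":0,"az":0,"fingers":0.1},{"dx":0,"dy":-0.001,"dz":0.005,"ax":0,"ay":0,"az":0,"fingers":0.1},{"dx":0,"dy":-0.001,"dz":0.005,"ax":0,"ay":0,"az":0,"fingers":0.1}]'
```

```text
time: 27.72
tool_pos: [0.4424, 0.0193, 0.0173]
tcp_rot: [1.941, 2.466, 0.005]
wrist_force: [-2.3, -1.1, 5.4]
width: 0.77
```

```bash
python3 -m inch '[{"dx":0,"dy":0,"dz":0,"ax":0,"ay":0,"az":0,"fingers":0.4},{"dx":0,"dy":0,"dz":0,"ax":0,"ay":0,"az":0,"fingers":0.7},{"dx":0,"dy":0,"dz":0,"ax":0,"ay":0,"az":0,"fingers":1},{"dx":0,"dy":0,"dz":0,"ax":0,"ay":0,"az":0,"fingers":1},{"dx":0,"dy":0,"dz":0,"ax":0,"ay":0,"az":0,"fingers":1},{"dx":0,"dy":0,"dz":-0.02,"ax":0,"ay":0,"az":0,"fingers":1},{"dx":0,"dy":0,"dz":-0.06,"ax":0,"ay":0,"az":0,"fingers":1},{"dx":0,"dy":0,"dz":-0.11,"ax":0,"ay":0,"az":0,"fingers":1},{"dx":0,"dy":0,"dz":-0.16,"ax":0,"ay":0,"az":0,"fingers":1},{"dx":0,"dy":0,"dz":-0.2,"ax":0,"ay":0,"az":0,"fingers":1},{"dx":0,"dy":0,"dz":-0.21,"ax":0,"ay":0,"az":0,"fingers":1},{"dx":0,"dy":0,"dz":-0.21,"ax":0,"ay":0,"az":0,"fingers":1}]'
python3 - <<'E'
from h import *
s=bot.read_state();print(s['time'],s['width'],s['tool_pos'],np.round(R.from_rotvec(s['tcp_rot']).as_matrix(),3))
p,W=see('wrist',[('blue_rack_centre',.04,.06),('blue_cradle_seat',-.003,.035),('blue_cradle_seat',.02,.035),('beaker_centre',0,.07)]);cv2.imwrite('pics/w9.png',p)
E
```

```text
time: 29.22
tool_pos: [0.4415, 0.0192, 0.2273]
tcp_rot: [1.941, 2.465, 0.006]
wrist_force: [-0.3, -0.3, -0.6]
width: 0.997
29.225 0.997410150473011 [0.44147759 0.01924898 0.22726997] [[-0.235  0.972  0.006]
 [ 0.972  0.235  0.   ]
 [-0.001  0.006 -1.   ]]
blue_rack_centre 0.76 [248. 123. 319. 236.] ('c', array([443.2,  20.3]), 'size', array([112.5,  65.7]), 'long-dir', -76.3, 'z', np.float64(52.0), 'n', 7753)
blue_cradle_seat 0.68 [238. 101. 325. 241.] ('c', array([443.5,  17.3]), 'size', array([154.5,  92.5]), 'long-dir', -77.7, 'z', np.float64(4.0), 'n', 3134)
blue_cradle_seat 0.68 [238. 101. 325. 241.] ('c', array([442. ,  22.4]), 'size', array([141.7,  70.9]), 'long-dir', -77.9, 'z', np.float64(25.5), 'n', 566)
beaker_centre 0.69 [298.  24. 348.  82.] ('c', array([453.2, 141.3]), 'size', array([45.8, 43. ]), 'long-dir', -56.2, 'z', np.float64(17.6), 'n', 2177)
```

View pics/w9.png

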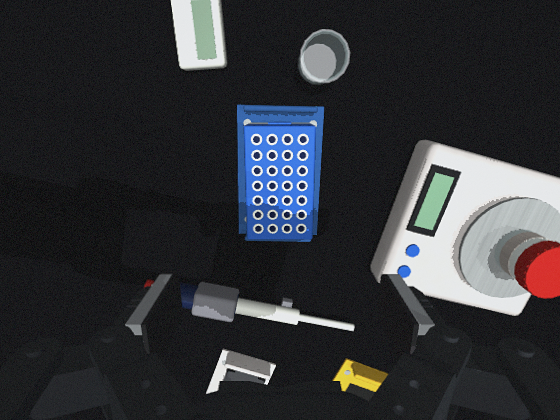

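The blue rack is seated at (282,183), within 2 mm of the cradle's middle, with its top at 52 mm. The beaker and pipette have not moved. Now the yellow rack.

```bash
python3 -m inch '[{"dx":0.02,"dy":0.006,"dz":0,"ax":0.3,"ay":0,"az":3,"fingers":1},{"dx":0.06,"dy":0.017,"dz":0,"ax":0.3,"ay":0,"az":7,"fingers":1},{"dx":0.11,"dy":0.032,"dz":0,"ax":0.3,"ay":0,"az":12,"fingers":1},{"dx":0.16,"dy":0.047,"dz":0,"ax":0.3,"ay":0,"az":16,"fingers":1},{"dx":0.21,"dy":0.061,"dz":0,"ax":0.3,"ay":0,"az":20,"fingers":1},{"dx":0.25,"dy":0.073,"dz":0,"ax":0.3,"ay":0,"az":22.6,"fingers":1},{"dx":0.265,"dy":0.077,"dz":0,"ax":0.3,"ay":0,"az":22.6,"fingers":1},{"dx":0.268,"dy":0.078,"dz":0,"ax":0.3,"ay":0,"az":22.6,"fingers":1},{"dx":0.268,"dy":0.078,"dz":0,"ax":0.3,"ay":0,"az":22.6,"fingers":1}]'
python3 - <<'E'
from h import *
s=bot.read_state();print(s['time'],s['width'],s['tool_pos'],np.round(R.from_rotvec(s['tcp_rot']).as_matrix(),3))
p,W=see('wrist',[('yellow_rack_centre',.04,.055)])
E
```

```text
time: 30.6
tool_pos: [0.453, 0.297, 0.2249]
tcp_rot: [-2.388, -2.038, 0.007]
wrist_force: [-0.1, -0.6, -0.0]
width: 0.999
30.6 0.9990411801853585 [0.45299875 0.297019   0.22491743] [[ 0.157  0.988 -0.005]
 [ 0.988 -0.157 -0.001]
 [-0.002 -0.005 -1.   ]]
yellow_rack_centre 0.93 [ 35.   0. 148.  64.] ('c', array([307.7, 471.5]), 'size', array([67.2, 54.4]), 'long-dir', -33.7, 'z', np.float64(47.8), 'n', 3949)
yellow_rack_centre 0.7 [245. 117. 316. 241.] ('c', array([454.2, 296.9]), 'size', array([112.7,  66.1]), 'long-dir', 80.5, 'z', np.float64(47.9), 'n', 7771)
```

```bash
python3 -m inch '[{"dx":0,"dy":0.0015,"dz":0.05,"ax":-0.3,"ay":0,"az":0.4,"fingers":1},{"dx":0,"dy":0.0015,"dz":0.1,"ax":-0.3,"ay":0,"az":0.4,"fingers":1},{"dx":0,"dy":0.0015,"dz":0.14,"ax":-0.3,"ay":0,"az":0.4,"fingers":1},{"dx":0,"dy":0.0015,"dz":0.165,"ax":-0.3,"ay":0,"az":0.4,"fingers":1},{"dx":0,"dy":0.0015,"dz":0.185,"ax":-0.3,"ay":0,"az":0.4,"fingers":1},{"dx":0,"dy":0.0015,"dz":0.203,"ax":-0.3,"ay":0,"az":0.4,"fingers":1},{"dx":0,"dy":0.0015,"dz":0.213,"ax":-0.3,"ay":0,"az":0.4,"fingers":1},{"dx":0,"dy":0.0015,"dz":0.213,"ax":-0.3,"ay":0,"az":0.4,"fingers":1},{"dx":0,"dy":0.0015,"dz":0.213,"ax":-0.3,"ay":0,"az":0.4,"fingers":0.6},{"dx":0,"dy":0.0015,"dz":0.213,"ax":-0.3,"ay":0,"az":0.4,"fingers":0.3},{"dx":0,"dy":0.0015,"dz":0.213,"ax":-0.3,"ay":0,"az":0.4,"fingers":0.1},{"dx":0,"dy":0.0015,"dz":0.213,"ax":-0.3,"ay":0,"az":0.4,"fingers":0.1},{"dx":0,"dy":0.0015,"dz":0.213,"ax":-0.3,"ay":0,"az":0.4,"fingers":0.1}]'
```

```text
time: 32.33
tool_pos: [0.4547, 0.2971, 0.0134]
tcp_rot: [2.396, 2.029, 0.003]
wrist_force: [0.9, 0.4, 7.1]
width: 0.764
```

```bash
python3 -m inch '[{"dx":0,"dy":0,"dz":-0.02,"ax":0,"ay":0,"az":0,"fingers":0.1},{"dx":0,"dy":0,"dz":-0.06,"ax":0,"ay":0,"az":0,"fingers":0.1},{"dx":0,"dy":0,"dz":-0.11,"ax":0,"ay":0,"az":0,"fingers":0.1},{"dx":0,"dy":0,"dz":-0.16,"ax":0,"ay":0,"az":0,"fingers":0.1},{"dx":-0.02,"dy":0.009,"dz":-0.2,"ax":0,"ay":0,"az":0,"fingers":0.1},{"dx":-0.06,"dy":0.028,"dz":-0.22,"ax":0,"ay":0,"az":0.2,"fingers":0.1},{"dx":-0.11,"dy":0.052,"dz":-0.22,"ax":0,"ay":0,"az":0.4,"fingers":0.1},{"dx":-0.16,"dy":0.075,"dz":-0.22,"ax":0,"ay":0,"az":0.6,"fingers":0.1},{"dx":-0.21,"dy":0.099,"dz":-0.22,"ax":0,"ay":0,"az":0.8,"fingers":0.1},{"dx":-0.26,"dy":0.122,"dz":-0.22,"ax":0,"ay":0,"az":0.8,"fingers":0.1},{"dx":-0.31,"dy":0.146,"dz":-0.22,"ax":0,"ay":0,"az":0.8,"fingers":0.1},{"dx":-0.36,"dy":0.169,"dz":-0.22,"ax":0,"ay":0,"az":0.8,"fingers":0.1},{"dx":-0.41,"dy":0.193,"dz":-0.22,"ax":0,"ay":0,"az":0.8,"fingers":0.1},{"dx":-0.46,"dy":0.216,"dz":-0.22,"ax":0,"ay":0,"az":0.8,"fingers":0.1},{"dx":-0.505,"dy":0.238,"dz":-0.22,"ax":0,"ay":0,"az":0.8,"fingers":0.1},{"dx":-0.533,"dy":0.251,"dz":-0.22,"ax":0,"ay":0,"az":0.8,"fingers":0.1},{"dx":-0.542,"dy":0.255,"dz":-0.22,"ax":0,"ay":0,"az":0.8,"fingers":0.1},{"dx":-0.542,"dy":0.255,"dz":-0.22,"ax":0,"ay":0,"az":0.8,"fingers":0.1},{"dx":-0.542,"dy":0.255,"dz":-0.22,"ax":0,"ay":0,"az":0.8,"fingers":0.1}]'
```

```text
time: 34.7
tool_pos: [0.6159, -0.2781, 0.2336]
tcp_rot: [2.41, 2.014, 0.003]
wrist_force: [0.1, -0.1, -1.2]
width: 0.762
```

```bash
python3 -m inch '[{"dx":-0.002,"dy":0.001,"dz":0.05,"ax":0,"ay":0,"az":0,"fingers":0.1},{"dx":-0.002,"dy":0.001,"dz":0.1,"ax":0,"ay":0,"az":0,"fingers":0.1},{"dx":-0.002,"dy":0.001,"dz":0.145,"ax":0,"ay":0,"az":0,"fingers":0.1},{"dx":-0.002,"dy":0.001,"dz":0.18,"ax":0,"ay":0,"az":0,"fingers":0.1},{"dx":-0.002,"dy":0.001,"dz":0.2,"ax":0,"ay":0,"az":0,"fingers":0.1},{"dx":-0.002,"dy":0.001,"dz":0.208,"ax":0,"ay":0,"az":0,"fingers":0.1},{"dx":-0.002,"dy":0.001,"dz":0.212,"ax":0,"ay":0,"az":0,"fingers":0.1},{"dx":-0.002,"dy":0.001,"dz":0.212,"ax":0,"ay":0,"az":0,"fingers":0.1},{"dx":-0.002,"dy":0.001,"dz":0.212,"ax":0,"ay":0,"az":0,"fingers":0.1}]'; python3 -m inch '[{"dx":0,"dy":0,"dz":0.002,"ax":0,"ay":0,"az":0,"fingers":0.1},{"dx":0,"dy":0,"dz":0.004,"ax":0,"ay":0,"az":0,"fingers":0.1},{"dx":0,"dy":0,"dz":0.005,"ax":0,"ay":0,"az":0,"fingers":0.1},{"dx":0,"dy":0,"dz":0.005,"ax":0,"ay":0,"az":0,"fingers":0.1}]'
```

```text
time: 35.83
tool_pos: [0.618, -0.2806, 0.0232]
tcp_rot: [2.409, 2.012, 0.005]
wrist_force: [1.2, -0.2, -2.0]
width: 0.761
time: 36.33
tool_pos: [0.6178, -0.2805, 0.0178]
tcp_rot: [2.409, 2.013, 0.004]
wrist_force: [-0.4, 0.2, -2.5]
width: 0.765
```

```bash
python3 -m inch '[{"dx":0,"dy":0,"dz":0.001,"ax":0,"ay":0,"az":0,"fingers":0.1},{"dx":0,"dy":0,"dz":0.002,"ax":0,"ay":0,"az":0,"fingers":0.1},{"dx":0,"dy":0,"dz":0.002,"ax":0,"ay":0,"az":0,"fingers":0.1}]'
```

```text
time: 36.7
tool_pos: [0.618, -0.2805, 0.0175]
tcp_rot: [2.409, 2.013, 0.004]
wrist_force: [-2.2, 1.6, 6.9]
width: 0.763
```

```bash
python3 -m inch '[{"dx":0,"dy":0,"dz":0,"ax":0,"ay":0,"az":0,"fingers":0.4},{"dx":0,"dy":0,"dz":0,"ax":0,"ay":0,"az":0,"fingers":0.7},{"dx":0,"dy":0,"dz":0,"ax":0,"ay":0,"az":0,"fingers":1},{"dx":0,"dy":0,"dz":0,"ax":0,"ay":0,"az":0,"fingers":1},{"dx":0,"dy":0,"dz":0,"ax":0,"ay":0,"az":0,"fingers":1},{"dx":0,"dy":0,"dz":-0.02,"ax":0,"ay":0,"az":0,"fingers":1},{"dx":0,"dy":0,"dz":-0.06,"ax":0,"ay":0,"az":0,"fingers":1},{"dx":0,"dy":0,"dz":-0.11,"ax":0,"ay":0,"az":0,"fingers":1},{"dx":0,"dy":0,"dz":-0.16,"ax":0,"ay":0,"az":0,"fingers":1},{"dx":0,"dy":0,"dz":-0.2,"ax":0,"ay":0,"az":0,"fingers":1},{"dx":0,"dy":0,"dz":-0.24,"ax":0,"ay":0,"az":0,"fingers":1},{"dx":0,"dy":0,"dz":-0.24,"ax":0,"ay":0,"az":0,"fingers":1},{"dx":0,"dy":0,"dz":-0.24,"ax":0,"ay":0,"az":0,"fingers":1}]'
python3 - <<'E'
from h import *
p,W=see('wrist',[('yellow_rack_centre',.04,.06),('yellow_cradle_seat',.02,.035),('case_centre',.04,.06),('white_cradle_seat',.02,.035)]);cv2.imwrite('pics/w10.png',p)
p2,W=see('top',[('jar_centre',.09,.12),('blue_rack_centre',.04,.06),('beaker_centre',-.01,.07),('pipette_middle',-.01,.05)]);cv2.imwrite('pics/top2.png',p2)
E
```

```text
time: 38.33
tool_pos: [0.6169, -0.2805, 0.2582]
tcp_rot: [2.408, 2.012, 0.005]
wrist_force: [0.1, 0.1, -0.1]
width: 1.0
yellow_rack_centre 0.93 [247. 118. 311. 231.] ('c', array([ 619.8, -280.5]), 'size', array([111.9,  66. ]), 'long-dir', 79.8, 'z', np.float64(51.9), 'n', 6643)
yellow_cradle_seat 0.56 [239. 103. 317. 230.] ('c', array([ 617.9, -275. ]), 'size', array([140. ,  70.7]), 'long-dir', 79.4, 'z', np.float64(25.4), 'n', 407)
case_centre 0.98 [102. 162. 173. 239.] ('c', array([ 458.1, -282.7]), 'size', array([82.1, 51.9]), 'long-dir', 83.9, 'z', np.float64(49.7), 'n', 3540)
white_cradle_seat 0.66 [108. 148. 182. 246.] ('c', array([ 456. , -279.2]), 'size', array([110.5,  58.4]), 'long-dir', 83.9, 'z', np.float64(25.2), 'n', 410)
jar_centre 0.75 [305. 119. 325. 144.] ('c', array([685.4,  14.4]), 'size', array([49.7, 49.6]), 'long-dir', -67.4, 'z', np.float64(108.3), 'n', 323)
jar_centre 0.74 [280. 116. 346. 182.] None
blue_rack_centre 0.87 [288. 208. 334. 244.] ('c', array([437.3,  21.6]), 'size', array([112. ,  65.5]), 'long-dir', -76.6, 'z', np.float64(53.1), 'n', 1069)
beaker_centre 0.54 [281. 115. 344. 178.] ('c', array([662.7,  13.4]), 'size', array([191.3, 166.7]), 'long-dir', -1.1, 'z', np.float64(45.7), 'n', 3391)
beaker_centre 0.51 [260. 214. 274. 230.] ('c', array([452.8, 141.4]), 'size', array([49.6, 38.7]), 'long-dir', 18.9, 'z', np.float64(7.8), 'n', 217)
pipette_middle 0.74 [283. 207. 336. 251.] ('c', array([437.6,  21.8]), 'size', array([149.4,  92.1]), 'long-dir', -78.3, 'z', np.float64(5.7), 'n', 625)
pipette_middle 0.66 [365. 178. 381. 274.] ('c', array([ 443.9, -144.4]), 'size', array([252.3,  42.4]), 'long-dir', 1.3, 'z', np.float64(25.3), 'n', 815)
```

View pics/w10.png

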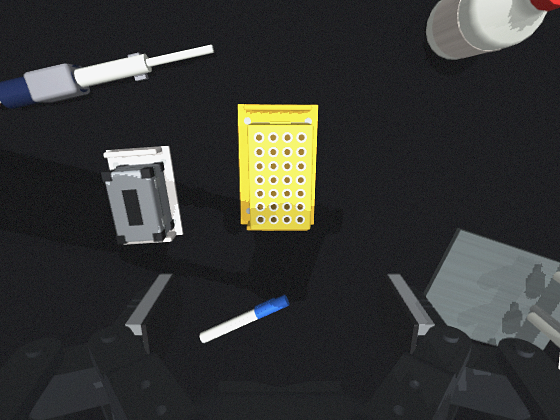

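View pics/top2.png

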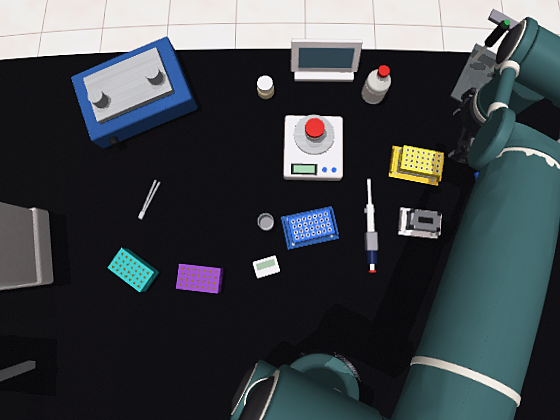

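All four are placed: yellow rack (279,175) in the yellow cradle, case (138,203) in the white one, blue rack in the blue one, and the jar on the pan. The beaker and pipette are where they were, so I'm handing in.

```bash
python3 -c "
from workcell import bot
print(bot.finish_job(), bot.read_state()['wrist_force'])"
```

```text
the job is handed in; nothing more can be done
the job is handed in; nothing more can be done
```

I stood the jar on the balance pan first, then put the case in the white cradle, the blue rack in the blue cradle and the yellow rack in the yellow cradle. I handed in at about 38 s of the 112 s allowed. `finish_job` gave no verdict, so the results below are my own last measurements.

| Item | Offset from target | Height check |
|---|---|---|
| Jar on pan | about 3 mm (limit 15 mm) | upright, lid top at 108 mm as expected |
| Case in white cradle | about 3 mm across and along (limit 13 mm) | top at 50 mm, so flat on the plate |
| Blue rack in blue cradle | about 2 mm (limit 13 mm) | top at 52 mm, so flat on the plate |
| Yellow rack in yellow cradle | about 3–6 mm (limit 13 mm) | top at 52 mm, so flat on the plate |

- **Square:** the case and both racks were square to within about 2°.
- **Left alone:** the beaker measured the same to within 1 mm. The pipette's last top-camera mask was noisier and read about 6 mm off, but it lay in its place in the picture. The gripper was open and clear of everything.
- **Camera disagreement:** the top and wrist cameras differed by a steady 5 mm in x, and I used the wrist.
- **Yellow seat:** the two estimates of the yellow seat's centre differed by about 5 mm along, which is why that row gives a range. Either value is well inside the limit.
- **Network errors:** the networks sometimes took the turquoise rack, the balance or a cradle for the thing asked for. I rejected those by position and size.
- **Refused call:** my first move was refused because its rows lacked some keys, so nothing moved then.

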